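Shut the seal press's gate and prove its stop button

TASK

Make the seal press ready for the shift: first push its low steel gate fully shut. Then prove the mushroom stop: press it in until it latches, take the hand away so that it is seen to stay in by itself, and then turn it clockwise by its lobes until it springs all the way out again. Work with the fingertips, lifting nothing and forcing nothing, and leave the loose fittings on the desk where they lie.

Things in the scene. Friction and masses are not known exactly. Their poses are not given: they have to be found in the camera images.
- guard: The seal press in its low steel fence (310 x 300 mm, 108 mm high), fixed to the desk. Origin on the desk under the middle of the shut gate; x runs along the shut gate from its free edge (-122 mm) to its hinge (+130 mm); y points to the middle of the desk, where the gate opens. The press (260 mm high) stands at y -75 to -265 mm; posts 20 mm square, 120 mm high, at x = -146 and +146 mm.
- gate (a joint): Angle of the gate about its upright hinge line, rad: 0 = fully shut against its stop post, growing as it opens (the free edge swings out to the guard's +y, clockwise seen from above). Starts at 0.6 to 1.1. Stiff hinge (0.25 N m): it stays where it is left; 1 to 2 N on the free edge moves it.
- gate_hinge (a point): Point on the gate's hinge line at the height of the gate's top edge (110 mm above the desk).
- gate_edge (a point): Top of the gate's free upright edge, 110 mm above the desk, 252 mm from the hinge line; moves with the gate. The gate is a steel sheet framed by rails 12 mm thick (6 mm either side of the line from hinge to free edge), from 18 to 110 mm above the desk; about 0.9 kg.
- stop_box: The stop station, screwed to the desk: grey cast box 110 x 100 mm, top 70 mm above the desk, on a foot plate 150 x 50 mm, with a bezel ring 62 mm in diameter up to 78 mm above the desk and a black three-lobed mushroom head above it. Origin on the desk under the head's upright axis; z up.
- stop_top (a point): Centre of the mushroom head's top, on its upright axis; moves with the head; 118 mm above the desk when out. The head: a dome 50 mm in diameter with three upright round lobes 20 mm in diameter, centred 27 mm from the axis, 120 degrees apart; this point's x axis points level to one lobe's centre. The lobes reach from 8 mm to 28 mm below this point.
- stop_plunger (a joint): How far the mushroom is pressed in, m: 0 = fully out, 0.010 = bottom. Sprung outwards (7 N when out, 12 N at the bottom; some 15 N with the catch). Pressed past about 8.3 mm it latches, and stays in at about 8 mm when let go; only a twist frees it.
- stop_twist (a joint): Turn of the mushroom head about its upright axis, rad: 0 = rest, growing clockwise seen from above, end stop at 0.85; it does not turn anticlockwise from 0. A light spring (0.03 to 0.1 N m) brings it back. With the head latched in, turning past 0.4 to 0.5 frees the catch and the head springs out.
- bus_bar: Loose copper bus bar 180 x 25 x 6 mm lying flat, long axis x; origin at the centre of its underside. Leave it.
- meter_base: Loose black meter base 100 x 150 mm, 40 mm high, on four rubber feet; long axis y; origin at the centre of its underside. Leave it.
- sealing_die: Loose upright brass sealing die, 26 mm in diameter, 49 mm high; origin at the centre of its underside. Leave it.
- seal_a: Loose round lead seal, 20 mm in diameter, 8 mm thick, lying flat; origin under its centre. Leave it.
- seal_b: A second lead seal like the first. Leave it.
- screwdriver: Loose screwdriver lying along its x axis, handle to -x; origin under its middle. Leave it.
- seal_tin: Loose open aluminium tin 80 x 110 x 30 mm with spare lead seals in it; origin at the centre of its underside. Leave it.
Things that resemble listed ones, but are neither listed nor needed, are in the scene too. Leave any purple or yellow look-alike of the stop_box alone.

How it is judged:
By the outcome, as a careful person would: the job done as asked, in the order asked, and still so for the second after the job is handed in, with the robot touching nothing.
It also fails if it takes over 64 s, if anything falls off the work surface, if the arm or the gripper's body presses on something with over 40 N, if the wrist force passes 120 N, or if a joint passes its speed limit or range.

ROBOT

A 7-joint arm with a two-finger parallel gripper is mounted at the origin on the work surface. World frame = base frame: x ahead of the robot, y to its left, z up, the work surface at z = 0. Lengths are in m, angles in rad, forces in N, time in s.
With the tool pointing down it reaches from about 0.4 to 0.925 m from the base axis. Payload 4.1 kg.
Tool frame: the origin (TCP) lies on the centre line of the jaws, within the pads' length; the fingertips stand 8 mm ahead of it and the grasp point (between the pads) lies 11 mm behind it; z points along the fingers, y is the direction in which the jaws open and shut (so a half turn about z gives the same grasp; the last joint's range is limited). The gripper opens to 85 mm and grips with 20 to 120 N. Pads are 22 mm wide; open, the fingers measure 114 mm over their backs; the gripper's body (76 mm by 85 mm) begins 54 mm behind the grasp point. The pads swing forward as they close: fully open they stand 13 mm farther back than shut.
Start: joints at [1.163, 0.398, 0.045, 1.537, -0.019, 1.207, -0.051], TCP at [0.198, -0.619, 0.239] pointing down, gripper open.
Joint ranges: [-2.82, 2.82], [-0.49, 2.23], [-1.37, 1.46], [0, 2.46], [-1.36, 4.5], [0.23, 2], [-2.94, 2.94]. Speed limits (rad/s): [2.57, 2.57, 3.14, 3.14, 3.14, 3.14, 3.14].

INTERFACE

Orientations are given as a unit quaternion [x, y, z, w].
In Python, from workcell import manip gives the robot as it stands.
- The arm moves only by the tool apply_moves, never from a script. Its argument "steps" is a list of rows, each an object with "slide": the shift along the tool's x, y, z in cm, a list of three; "dr": the turn, a rotation vector about the tool's x, y, z in rad, a list of three. A call has 1 to 20 rows; each row shifts and turns the commanded pose from where the row before left it, along the tool's axes as they then stand; what a row does not reach is not made up. A row lasts 1/8 s, in which the tool goes at most 62.5 mm and 10.7 degrees, less where a joint would pass 70% of its speed; a pose out of reach is approached as far as the arm can. A call is refused whole if a number of a shift passes 6.25 or a number of a turn 0.188, either way. A call with a gripper value outside its range is refused whole. "hand" is the finger opening in cm, from 0 to 8.54, set as the call begins (left out, the last holds). The fingers move at their own pace and stop on an object; "grip_force" is the grip in N (left out, the last holds). Time passes only in rows, so rows that do not move let the fingers close. It gives the time, the measured TCP pose, the force and the opening at its end, in the units of the state.
- manip.state(): the state, without advancing time (a new reading comes with each control period).
- manip.camera(name): name is "side" or "top" or "wrist"; returns the picture (480x640x3 uint8, red, green, blue); there is no depth.
- manip.camera_model(name): a dict with "vfov" (degrees; the focal length in pixels is half the picture's height over the tangent of half this angle, whatever the lens; pixels are square), "cx", "cy" (the principal point, pixels), "R" (3x3) and "t" (3): a world point X has camera coordinates R X + t. Camera axes: x right, y down, z forward; pixel columns grow to the right and rows downward; lengths in m; the calibration is good to about 2 mm. A picture is of the moment at which its call begins: read the wrist's pose just before it. camera_model takes no time and is no camera call; for the wrist camera it gives the pose at the moment of the call.
- manip.hand_in(): hands the job in, once; it reports no verdict.
The state is a dict: "time_s": time; "joint_positions": joint angles; "dq": joint speeds; "tau": joint torques, N m; "position": TCP position; "eef_rot": TCP orientation; "force": force on the tool from outside, world axes, zero at the start; "torque": the same for the moment, N m; "finger_gap": finger opening in m.
Only numpy, scipy, OpenCV 4.12 (cv2) and the standard library are available. Lean on these libraries where they do the work, as an engineer would, in place of code of your own. Each camera call takes 0.05 s, during which the arm holds its last target.

## Working session

There is one attempt and no reset: what is moved stays moved. The work goes in short steps, Python scripts to look and compute and a tool call to move; the robot and the scene stay as the last step left them, time stands still between calls to the robot, and variables do not carry over. Pictures are saved under pics/ and viewed, and the job is handed in when it is done.

Besides the shell and the picture viewer there is one more tool, called as a command line: name --argument value ..., lists and objects as JSON in quotes. apply_moves: Moves the arm, as the interface text tells. Its arguments: {"type":"object","properties":{"steps":{"type":"array","items":{"type":"object","properties":{"slide":{"type":"array","items":{"type":"number"}},"dr":{"type":"array","items":{"type":"number"}}}}},"hand":{"type":"number"},"grip_force":{"type":"number"}},"required":["steps"]}

```bash
ls; mkdir -p pics; python3 - <<'E'
from workcell import manip
import cv2
for n in ["top","side","wrist"]:
    m=manip.camera_model(n); im=manip.camera(n)
    cv2.imwrite(f"pics/{n}0.png",im[:,:,::-1]); print(n,m)
print(manip.state())
E
```

```text
pics
top {'vfov': 54.98343742059387, 'cx': 318.5010412019696, 'cy': 236.0658340092405, 'R': array([[ 0.02373987, -0.99955565, -0.01802538],
       [-0.98224301, -0.0199646 , -0.1865478 ],
       [ 0.18610504,  0.02213392, -0.98228051]]), 't': array([0.07663213, 0.56242012, 1.17134079])}
side {'vfov': 49.872013552639466, 'cx': 320.4199228148608, 'cy': 244.6950717722698, 'R': array([[ 0.93362133, -0.35823397,  0.00443154],
       [-0.24069792, -0.63636753, -0.73287167],
       [ 0.26535961,  0.68315796, -0.68035247]]), 't': array([-0.48683131,  0.24907996,  0.95972155])}
wrist {'vfov': 65.59163421515807, 'cx': 318.424004652256, 'cy': 237.43447808791694, 'R': array([[ 0.30556191, -0.95216866, -0.00259854],
       [-0.89998851, -0.2897056 ,  0.32571666],
       [-0.31089001, -0.09718795, -0.94546386]]), 't': array([-0.64819196, -0.04402097,  0.38157653])}
{'time_s': 0.15, 'joint_positions': array([ 1.16297427,  0.39902655,  0.04503979,  1.53760913, -0.01868717,
        1.20689605, -0.05071851]), 'dq': array([ 0.00103559, -0.0015858 , -0.0010537 , -0.00411031,  0.00144924,
       -0.00107789, -0.00067462]), 'tau': array([ 1.87856305e-03, -4.75562811e+01,  1.36656538e+00, -2.54513437e+01,
        1.16202497e-02,  6.48031782e-03, -1.55857117e-05]), 'position': array([ 0.19743701, -0.61878501,  0.23849098]), 'eef_rot': array([ 9.88094507e-01,  1.53846249e-01, -1.74502812e-04, -7.38646996e-04]), 'force': array([-0.02509934, -1.04250388, -0.25291454]), 'torque': array([-0.01239184, -0.11800474,  0.02365109]), 'finger_gap': 0.08537974793404006}
```

View pics/top0.png

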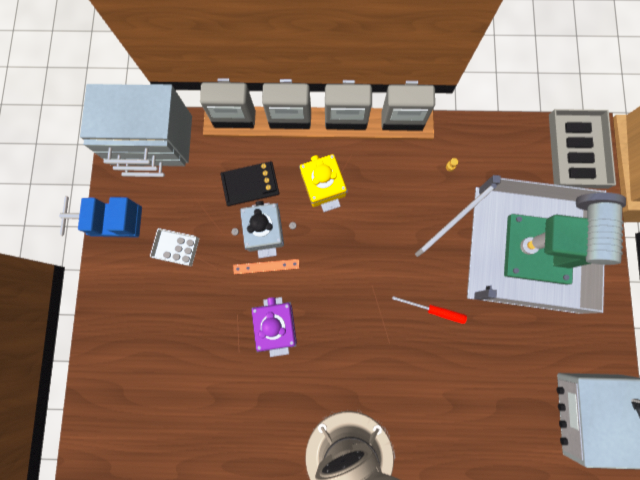

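View pics/side0.png

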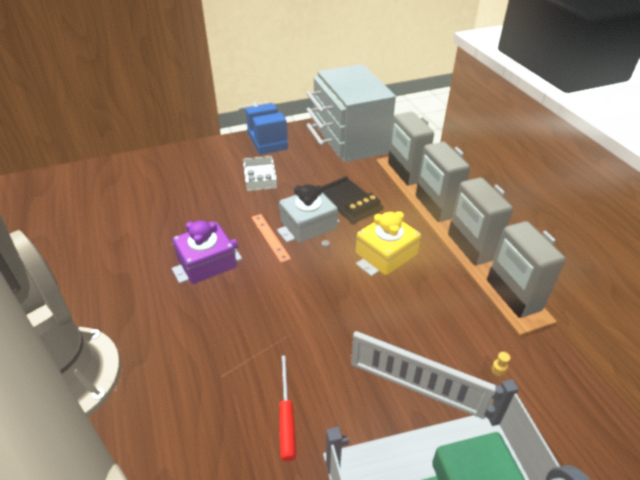

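View pics/wrist0.png

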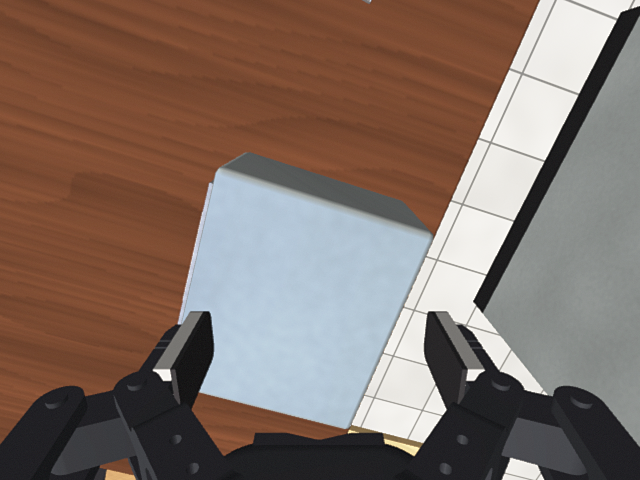

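```bash
cat > h.py <<'E'
import numpy as np, cv2
from workcell import manip
def f(m): return 240/np.tan(np.radians(m["vfov"])/2)
def ray(name,u,v,z,m=None):
    m=m or manip.camera_model(name)
    d=np.array([(u-m["cx"])/f(m),(v-m["cy"])/f(m),1.0]); R=np.array(m["R"]);t=np.array(m["t"])
    C=-R.T@t; D=R.T@d
    return C+D*(z-C[2])/D[2]
def proj(name,X,m=None):
    m=m or manip.camera_model(name)
    c=np.array(m["R"])@np.array(X)+m["t"]; return np.array([m["cx"]+f(m)*c[0]/c[2],m["cy"]+f(m)*c[1]/c[2]])
def crop(im,x0,y0,x1,y1,s,path):
    cv2.imwrite(path,cv2.resize(im[y0:y1,x0:x1,::-1],None,fx=s,fy=s,interpolation=cv2.INTER_CUBIC))
E
python3 - <<'E'
import cv2
from h import *
t=cv2.imread("pics/top0.png")[:,:,::-1]; s=cv2.imread("pics/side0.png")[:,:,::-1]
crop(t,225,190,305,270,7,"pics/tb.png"); crop(t,405,165,525,315,4,"pics/tg.png")
crop(s,260,170,360,250,7,"pics/sb.png"); crop(s,320,320,540,480,3.5,"pics/sg.png")
m=manip.camera_model("wrist");C=-np.array(m["R"]).T@m["t"];print(C)
E
```

```text
[ 0.27708818 -0.59290862  0.37356292]
```

View pics/tb.png

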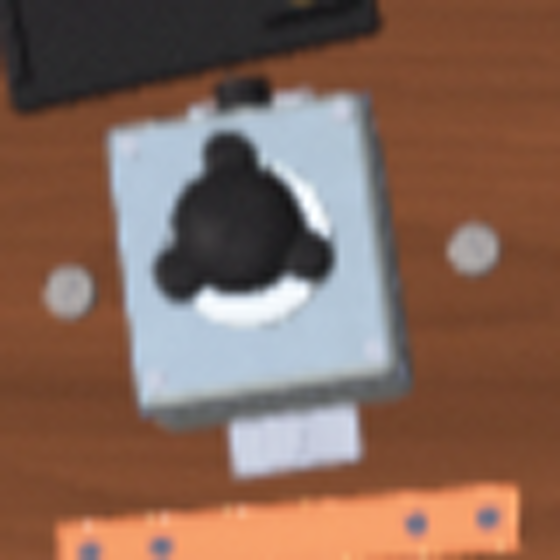

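View pics/tg.png

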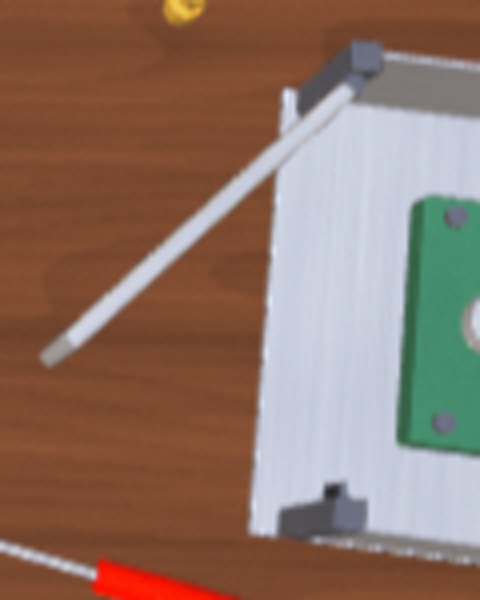

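View pics/sb.png

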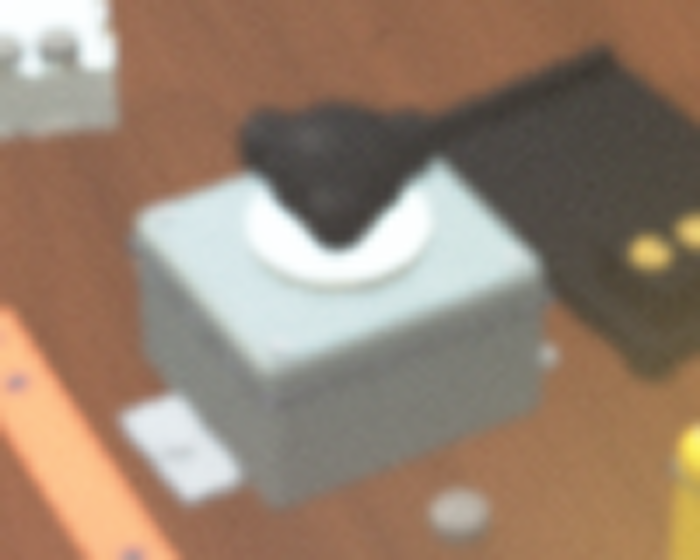

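View pics/sg.png

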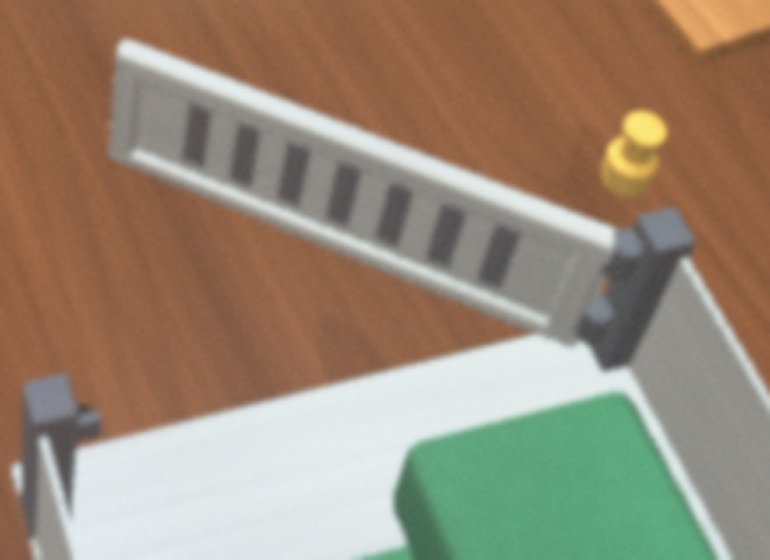

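```bash
python3 - <<'E'
from h import *
P=lambda o,s,u,v,z,n="top":ray(n,o[0]+u/s,o[1]+v/s,z).round(4)
g=(405,165)
ph=P(g,4,367,57,.12); ps=P(g,4,351,510,.12)
sg=(320,320)
print("posts top",ph,ps,np.linalg.norm(ph-ps))
print("posts side",P(sg,3.5,665,230,.12,"side"),P(sg,3.5,50,398,.12,"side"))
print("edge",P(g,4,67,347,.11),P(sg,3.5,123,45,.11,"side"))
print("hinge",P(g,4,352,87,.11),P(sg,3.5,620,236,.11,"side"))
b=(225,190)
print("dome",P(b,7,240,228,.112))
L=[(230,150),(178,278),(312,258)]
for l in L: print("lobe",P(b,7,*l,.110))
print("mean",np.mean([P(b,7,*l,.110) for l in L],0))
print("bezel top", [P(b,7,*l,.078) for l in [(330,225),(245,327)]])
c=[(110,130),(362,95),(408,370),(145,408)]
print("box corners",[P(b,7,*l,.07) for l in c],np.mean([P(b,7,*l,.07) for l in c],0))
print("side dome",P((260,170),7,335,155,.112,"side"))
print("side bezel",P((260,170),7,340,215,.078,"side"))
for u,v in [(69,291),(473,249)]: print("seal",P(b,7,u,v,.008))
print("bar",[P(b,7,*l,.006) for l in [(58,525),(518,488)]])
print("die",ray("top",452,164,.04),"driver",ray("top",393,298,.005),ray("top",466,319,.02))
E
```

```text
posts top [ 0.7048 -0.3637  0.12  ] [ 0.4168 -0.3403  0.12  ] 0.2889490612547478
posts side [ 0.7027 -0.3631  0.12  ] [ 0.4128 -0.3383  0.12  ]
edge [ 0.5152 -0.1718  0.11  ] [ 0.5192 -0.1742  0.11  ]
hinge [ 0.6878 -0.3569  0.11  ] [ 0.6878 -0.3541  0.11  ]
dome [0.5814 0.2394 0.112 ]
lobe [0.611  0.2447 0.11  ]
lobe [0.5628 0.2614 0.11  ]
lobe [0.5712 0.2129 0.11  ]
mean [0.58166667 0.23966667 0.11      ]
bezel top [array([0.5907, 0.2109, 0.078 ]), array([0.5512, 0.241 , 0.078 ])]
box corners [array([0.6277, 0.2972, 0.07  ]), array([0.6432, 0.2019, 0.07  ]), array([0.5375, 0.1803, 0.07  ]), array([0.5211, 0.2782, 0.07  ])] [0.582375 0.2394   0.07    ]
side dome [0.5798 0.2348 0.112 ]
side bezel [0.5848 0.2449 0.078 ]
seal [0.5772 0.3221 0.008 ]
seal [0.5974 0.1626 0.008 ]
bar [array([0.4843, 0.3215, 0.006 ]), array([0.5027, 0.1419, 0.006 ])]
die [ 0.77254684 -0.27341984  0.04      ] driver [ 0.40453774 -0.11407576  0.005     ] [ 0.35328581 -0.30269195  0.02      ]
```

```bash
cat >> h.py <<'E'
from scipy.spatial.transform import Rotation as Ro
def pose():
    s=manip.state(); R=Ro.from_quat(s["eef_rot"]).as_matrix()
    return np.array(s["position"]),np.arctan2(R[1,0],R[0,0]),s
def plan(way):
    """way: list of (x,y,z,theta,n)"""
    p,th,s=pose(); print("at",p.round(4),"th",round(th,3),"F",np.round(s["force"],2),"t",s["time_s"])
    for x,y,z,t2,n in way:
        q=p.copy(); t0=th
        for i in range(n):
            tgt=q+(np.array([x,y,z])-q)*(i+1)/n; d=tgt-p
            # round accumulated
            sl=np.round(np.array([np.cos(th)*d[0]+np.sin(th)*d[1],np.sin(th)*d[0]-np.cos(th)*d[1],-d[2]])*100,1 if n and 1 else 1)
            dz=round(-((t0+(t2-t0)*(i+1)/n)-th),2)
            print("slide",sl.tolist(),"dr",[0,0,dz])
            s_=sl/100; p=p+np.array([np.cos(th)*s_[0]+np.sin(th)*s_[1],np.sin(th)*s_[0]-np.cos(th)*s_[1],-s_[2]]); th-=dz
        print("->",p.round(4),round(th,3))
E
python3 -c "
from h import *
plan([(.33,-.33,.24,.309,7),(.575,-.15,.24,.738,7),(.575,-.15,.09,.738,4)])"
```

```text
at [ 0.1974 -0.6188  0.2385] th 0.309 F [-0.03 -1.04 -0.25] t 0.15
slide [3.1, -3.4, -0.0] dr [0, 0, np.float64(-0.0)]
slide [3.0, -3.3, -0.0] dr [0, 0, np.float64(-0.0)]
slide [3.1, -3.4, -0.1] dr [0, 0, np.float64(-0.0)]
slide [3.0, -3.3, 0.0] dr [0, 0, np.float64(-0.0)]
slide [3.1, -3.4, -0.0] dr [0, 0, np.float64(-0.0)]
slide [3.1, -3.3, -0.0] dr [0, 0, np.float64(-0.0)]
slide [3.0, -3.4, -0.1] dr [0, 0, np.float64(-0.0)]
-> [ 0.3299 -0.3298  0.2405] 0.309
slide [4.1, -1.4, 0.0] dr [0, 0, np.float64(-0.06)]
slide [4.2, -1.1, 0.0] dr [0, 0, np.float64(-0.06)]
slide [4.3, -0.9, 0.0] dr [0, 0, np.float64(-0.06)]
slide [4.3, -0.6, 0.0] dr [0, 0, np.float64(-0.07)]
slide [4.3, -0.3, 0.0] dr [0, 0, np.float64(-0.06)]
slide [4.3, -0.1, 0.0] dr [0, 0, np.float64(-0.06)]
slide [4.4, 0.2, 0.0] dr [0, 0, np.float64(-0.06)]
-> [ 0.5752 -0.1499  0.2405] 0.739
slide [-0.0, -0.0, 3.8] dr [0, 0, np.float64(0.0)]
slide [-0.0, -0.0, 3.7] dr [0, 0, np.float64(0.0)]
slide [-0.0, -0.0, 3.8] dr [0, 0, np.float64(0.0)]
slide [-0.0, -0.0, 3.7] dr [0, 0, np.float64(0.0)]
-> [ 0.5752 -0.1499  0.0905] 0.739
```

apply_moves --hand 0 --steps '[{"slide": [3.1,-3.4,-0.1]},{"slide": [3.0,-3.3,0]},{"slide": [3.1,-3.4,0]},{"slide": [3.0,-3.3,0]},{"slide": [3.1,-3.4,0]},{"slide": [3.1,-3.3,0]},{"slide": [3.0,-3.4,0]},{"slide": [4.1,-1.4,0],"dr": [0,0,-0.06]},{"slide": [4.2,-1.1,0],"dr": [0,0,-0.06]},{"slide": [4.3,-0.9,0],"dr": [0,0,-0.06]},{"slide": [4.3,-0.6,0],"dr": [0,0,-0.07]},{"slide": [4.3,-0.3,0],"dr": [0,0,-0.06]},{"slide": [4.3,-0.1,0],"dr": [0,0,-0.06]},{"slide": [4.4,0.2,0],"dr": [0,0,-0.06]},{"slide": [0,0,0]},{"slide": [0,0,0]}]'

```text
$.steps[0]: bad value
```

```bash
python3 - <<'E'
from h import *
for n in ["top","side","wrist"]:
    m=manip.camera_model(n); im=manip.camera(n); cv2.imwrite(f"pics/{n}1.png",im[:,:,::-1])
    if n=="wrist": print(m)
t=cv2.imread("pics/top1.png"); s=cv2.imread("pics/side1.png")
cv2.imwrite("pics/c1.png",np.hstack([t[130:330,340:640],s[200:400,300:600]]))
plan([(.575,-.15,.09,.738,4)])
E
```

```text
{'vfov': 65.59163421515807, 'cx': 318.424004652256, 'cy': 237.43447808791694, 'R': array([[ 0.30554475, -0.9521762 , -0.00169796],
       [-0.90009966, -0.28941461,  0.32566822],
       [-0.31058495, -0.09797788, -0.94548259]]), 't': array([-0.64869992, -0.04395688,  0.38147124])}
at [ 0.1975 -0.6191  0.239 ] th 0.309 F [-0.55  0.13 -0.86] t 0.3
slide [12.6, -8.3, 3.7] dr [0, 0, np.float64(-0.11)]
slide [13.3, -6.9, 3.7] dr [0, 0, np.float64(-0.1)]
slide [14.1, -5.5, 3.8] dr [0, 0, np.float64(-0.11)]
slide [14.5, -3.9, 3.7] dr [0, 0, np.float64(-0.11)]
-> [ 0.5753 -0.1501  0.09  ] 0.739
```

View pics/c1.png

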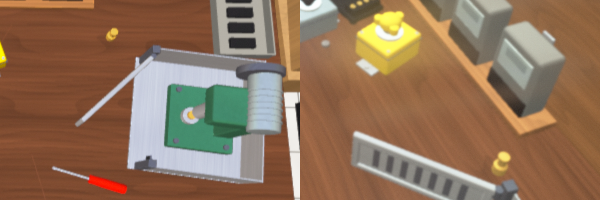

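View pics/wrist1.png

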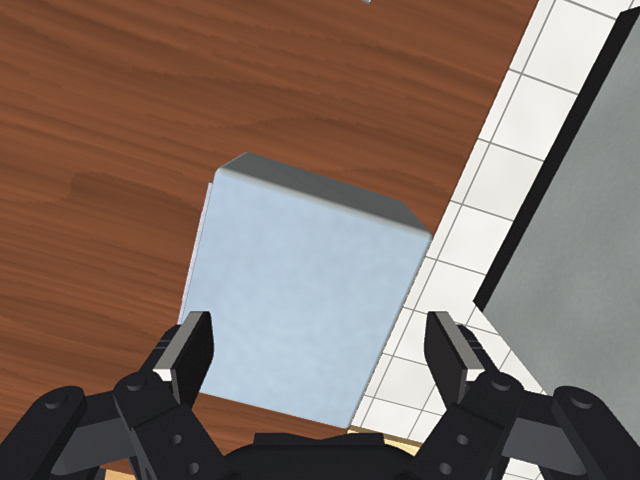

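The move was refused because a row needs both keys. The arm has not moved, so I'm resending with both.

apply_moves --hand 0 --steps '[{"slide": [3.1,-3.4,-0.1],"dr": [0,0,0]},{"slide": [3.0,-3.3,0],"dr": [0,0,0]},{"slide": [3.1,-3.4,0],"dr": [0,0,0]},{"slide": [3.0,-3.3,0],"dr": [0,0,0]},{"slide": [3.1,-3.4,0],"dr": [0,0,0]},{"slide": [3.1,-3.3,0],"dr": [0,0,0]},{"slide": [3.0,-3.4,0],"dr": [0,0,0]},{"slide": [4.1,-1.4,0],"dr": [0,0,-0.06]},{"slide": [4.2,-1.1,0],"dr": [0,0,-0.06]},{"slide": [4.3,-0.9,0],"dr": [0,0,-0.06]},{"slide": [4.3,-0.6,0],"dr": [0,0,-0.07]},{"slide": [4.3,-0.3,0],"dr": [0,0,-0.06]},{"slide": [4.3,-0.1,0],"dr": [0,0,-0.06]},{"slide": [4.4,0.2,0],"dr": [0,0,-0.06]},{"slide": [0,0,0],"dr": [0,0,0]},{"slide": [0,0,0],"dr": [0,0,0]}]'

```text
time_s: 2.3
position: [0.5747, -0.1511, 0.24]
eef_rot: [0.933, 0.361, -0.001, 0.0]
force: [-0.2, 0.3, -0.0]
finger_gap: -0.0002
```

```bash
python3 - <<'E'
from h import *
for n in ["top","side","wrist"]:
    m=manip.camera_model(n); im=manip.camera(n); cv2.imwrite(f"pics/{n}2.png",im[:,:,::-1])
    if n=="wrist": print(m)
t=cv2.imread("pics/top2.png"); s=cv2.imread("pics/side2.png")
cv2.imwrite("pics/c2.png",np.hstack([t[130:330,340:640],s[200:400,300:600]]))
plan([(.575,-.15,.09,.738,4)])
E
```

```text
{'vfov': 65.59163421515807, 'cx': 318.424004652256, 'cy': 237.43447808791694, 'R': array([[ 6.72834591e-01, -7.39792813e-01, -4.54163936e-04],
       [-6.99142838e-01, -6.36064281e-01,  3.26529511e-01],
       [-2.41853063e-01, -2.19382825e-01, -9.45186898e-01]]), 't': array([-0.49806254,  0.26199189,  0.48767109])}
at [ 0.5744 -0.1519  0.2403] th 0.736 F [-0.8  -0.98  0.31] t 2.45
slide [0.0, -0.0, 3.8] dr [0, 0, np.float64(-0.0)]
slide [0.1, -0.1, 3.7] dr [0, 0, np.float64(-0.0)]
slide [0.0, 0.0, 3.8] dr [0, 0, np.float64(-0.0)]
slide [0.1, -0.0, 3.7] dr [0, 0, np.float64(-0.0)]
-> [ 0.5752 -0.1499  0.0903] 0.736
```

View pics/c2.png

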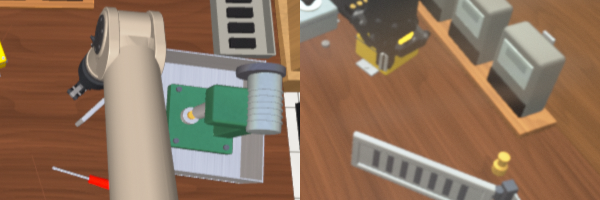

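View pics/wrist2.png

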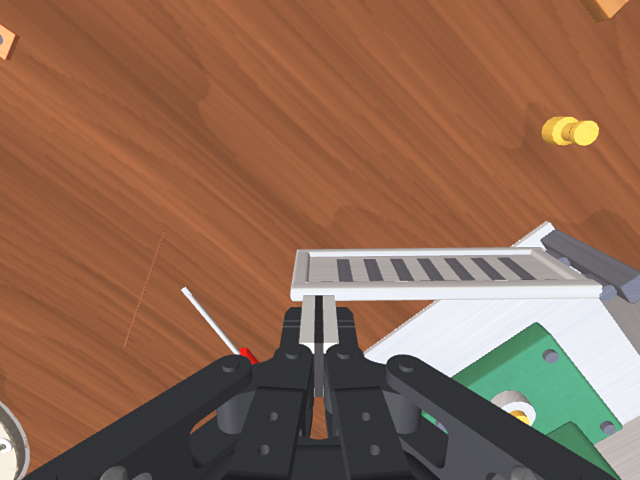

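```bash
python3 - <<'E'
from h import *
print(proj("wrist",[.5744,-.1519,.11]),proj("wrist",[.5744,-.1519,.232]))
m=manip.camera_model("wrist")
for u,v in [(293,291),(296,249),(300,291)]: print(ray("wrist",u,v,.11,m))
print(ray("wrist",600,291,.11,m),ray("wrist",618,280,.12,m))
E
```

```text
[319.36532171 228.05065252] [319.94396136 312.41801996]
[ 0.52163506 -0.17168532  0.11      ]
[ 0.55005287 -0.15000371  0.11      ]
[ 0.52536992 -0.17579106  0.11      ]
[ 0.68538912 -0.35170048  0.11      ] [ 0.6979786  -0.34416089  0.12      ]
```

apply_moves --steps '[{"slide": [0,0,3.8],"dr": [0,0,0]},{"slide": [0.1,-0.1,3.7],"dr": [0,0,0]},{"slide": [0,0,3.8],"dr": [0,0,0]},{"slide": [0.1,0,3.7],"dr": [0,0,0]},{"slide": [0,0,0],"dr": [0,0,0]}]'

```text
time_s: 3.08
position: [0.5731, -0.1489, 0.0878]
eef_rot: [0.933, 0.36, -0.003, -0.002]
force: [-0.2, -0.5, -0.3]
finger_gap: 0.0001
```

```bash
cat >> h.py <<'E'
H=np.array([.688,-.357])
def arc(phi,off,r=.227):
    u=np.array([np.cos(phi),np.sin(phi)]); n=np.array([np.sin(phi),-np.cos(phi)])
    p=H+r*u+off*n; return (p[0],p[1],.09,phi-np.pi/2)
E
python3 - <<'E'
from h import *
plan([arc(2.311,.022)+(3,)]+[arc(x,.018)+(4,) for x in (2.47,2.63,2.79,2.95)])
E
```

```text
at [ 0.5731 -0.1489  0.0878] th 0.737 F [-0.16 -0.47 -0.27] t 3.075
slide [-1.1, 0.1, -0.1] dr [0, 0, np.float64(-0.0)]
slide [-1.1, 0.2, -0.0] dr [0, 0, np.float64(-0.0)]
slide [-1.1, 0.1, -0.1] dr [0, 0, np.float64(-0.0)]
-> [ 0.5513 -0.1741  0.0898] 0.737
slide [-1.0, 0.0, -0.0] dr [0, 0, np.float64(-0.04)]
slide [-1.0, -0.0, -0.0] dr [0, 0, np.float64(-0.04)]
slide [-1.0, -0.1, -0.0] dr [0, 0, np.float64(-0.04)]
slide [-1.1, -0.1, -0.0] dr [0, 0, np.float64(-0.04)]
-> [ 0.5213 -0.2021  0.0898] 0.897
slide [-0.9, 0.0, -0.0] dr [0, 0, np.float64(-0.04)]
slide [-0.9, -0.0, -0.0] dr [0, 0, np.float64(-0.04)]
slide [-0.9, -0.1, -0.0] dr [0, 0, np.float64(-0.04)]
slide [-0.9, -0.1, -0.0] dr [0, 0, np.float64(-0.04)]
-> [ 0.4989 -0.2304  0.0898] 1.057
slide [-0.9, -0.0, -0.0] dr [0, 0, np.float64(-0.04)]
slide [-0.9, -0.0, -0.0] dr [0, 0, np.float64(-0.04)]
slide [-0.9, -0.1, -0.0] dr [0, 0, np.float64(-0.04)]
slide [-0.9, -0.1, -0.0] dr [0, 0, np.float64(-0.04)]
-> [ 0.4813 -0.2619  0.0898] 1.217
slide [-0.9, -0.0, -0.0] dr [0, 0, np.float64(-0.04)]
slide [-0.9, -0.0, -0.0] dr [0, 0, np.float64(-0.04)]
slide [-0.9, -0.1, -0.0] dr [0, 0, np.float64(-0.04)]
slide [-0.9, -0.1, -0.0] dr [0, 0, np.float64(-0.04)]
-> [ 0.469  -0.2959  0.0898] 1.377
```

apply_moves --steps '[{"slide": [-1.1,0.1,-0.1],"dr": [0,0,0]},{"slide": [-1.1,0.2,0],"dr": [0,0,0]},{"slide": [-1.1,0.1,-0.1],"dr": [0,0,0]},{"slide": [-1.0,0,0],"dr": [0,0,-0.04]},{"slide": [-1.0,0,0],"dr": [0,0,-0.04]},{"slide": [-1.0,-0.1,0],"dr": [0,0,-0.04]},{"slide": [-1.1,-0.1,0],"dr": [0,0,-0.04]}]'

```text
time_s: 3.95
position: [0.5248, -0.2022, 0.0933]
eef_rot: [0.9, 0.435, 0.001, 0.001]
force: [1.6, -0.3, -0.2]
finger_gap: 0.0002
```

```bash
python3 - <<'E'
from h import *
plan([arc(x,.018)+(4,) for x in (2.63,2.79,2.95)])
im=manip.camera("wrist"); cv2.imwrite("pics/wrist3.png",im[:,:,::-1])
E
```

```text
at [ 0.5248 -0.2022  0.0933] th 0.9 F [ 1.61 -0.28 -0.17] t 3.95
slide [-1.0, -0.1, 0.1] dr [0, 0, np.float64(-0.04)]
slide [-0.9, -0.1, 0.1] dr [0, 0, np.float64(-0.04)]
slide [-0.9, -0.1, 0.0] dr [0, 0, np.float64(-0.04)]
slide [-1.0, -0.2, 0.1] dr [0, 0, np.float64(-0.04)]
-> [ 0.4989 -0.2305  0.0903] 1.06
slide [-0.9, -0.0, 0.0] dr [0, 0, np.float64(-0.04)]
slide [-0.9, -0.0, 0.0] dr [0, 0, np.float64(-0.04)]
slide [-0.9, -0.1, 0.0] dr [0, 0, np.float64(-0.04)]
slide [-0.9, -0.1, 0.0] dr [0, 0, np.float64(-0.04)]
-> [ 0.4814 -0.2621  0.0903] 1.22
slide [-0.9, -0.0, 0.0] dr [0, 0, np.float64(-0.04)]
slide [-0.9, -0.1, 0.0] dr [0, 0, np.float64(-0.04)]
slide [-0.9, -0.0, 0.0] dr [0, 0, np.float64(-0.04)]
slide [-0.9, -0.2, 0.0] dr [0, 0, np.float64(-0.04)]
-> [ 0.4682 -0.2957  0.0903] 1.38
```

View pics/wrist3.png

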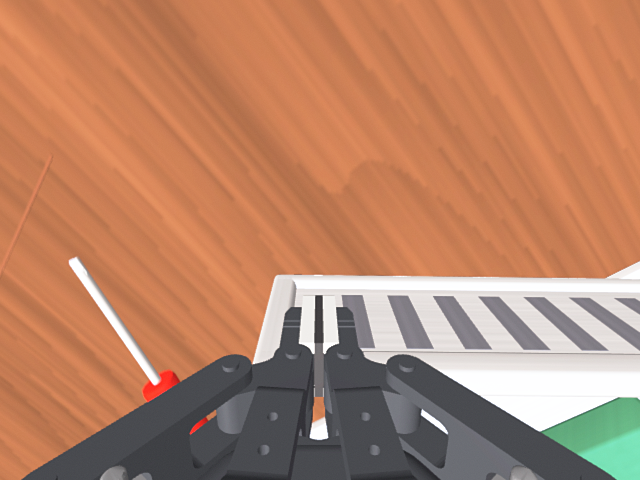

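Contact shows 1.6 N and the gate face sits against the fingers, so it is following the push. Continuing along the arc.

apply_moves --steps '[{"slide": [-1.0,-0.1,0.1],"dr": [0,0,-0.04]},{"slide": [-0.9,-0.1,0.1],"dr": [0,0,-0.04]},{"slide": [-0.9,-0.1,0],"dr": [0,0,-0.04]},{"slide": [-1.0,-0.2,0.1],"dr": [0,0,-0.04]},{"slide": [-0.9,0,0],"dr": [0,0,-0.04]},{"slide": [-0.9,0,0],"dr": [0,0,-0.04]},{"slide": [-0.9,-0.1,0],"dr": [0,0,-0.04]},{"slide": [-0.9,-0.1,0],"dr": [0,0,-0.04]},{"slide": [-0.9,0,0],"dr": [0,0,-0.04]},{"slide": [-0.9,-0.1,0],"dr": [0,0,-0.04]},{"slide": [-0.9,0,0],"dr": [0,0,-0.04]},{"slide": [-0.9,-0.2,0],"dr": [0,0,-0.04]}]'

```text
time_s: 5.5
position: [0.468, -0.2953, 0.09]
eef_rot: [0.771, 0.636, 0.0, 0.001]
force: [1.1, 1.1, 0.4]
finger_gap: -0.0001
```

```bash
python3 - <<'E'
from h import *
plan([arc(x,.018)+(6,) for x in (3.058,)])
im=manip.camera("wrist"); cv2.imwrite("pics/wrist4.png",im[:,:,::-1])
E
```

```text
at [ 0.468  -0.2953  0.09  ] th 1.379 F [1.06 1.11 0.41] t 5.5
slide [-0.4, 0.0, -0.0] dr [0, 0, np.float64(-0.02)]
slide [-0.4, -0.0, -0.0] dr [0, 0, np.float64(-0.02)]
slide [-0.5, -0.0, -0.0] dr [0, 0, np.float64(-0.01)]
slide [-0.4, -0.0, -0.0] dr [0, 0, np.float64(-0.02)]
slide [-0.4, -0.1, -0.0] dr [0, 0, np.float64(-0.02)]
slide [-0.4, -0.0, -0.0] dr [0, 0, np.float64(-0.02)]
-> [ 0.4634 -0.3199  0.09  ] 1.489
```

View pics/wrist4.png

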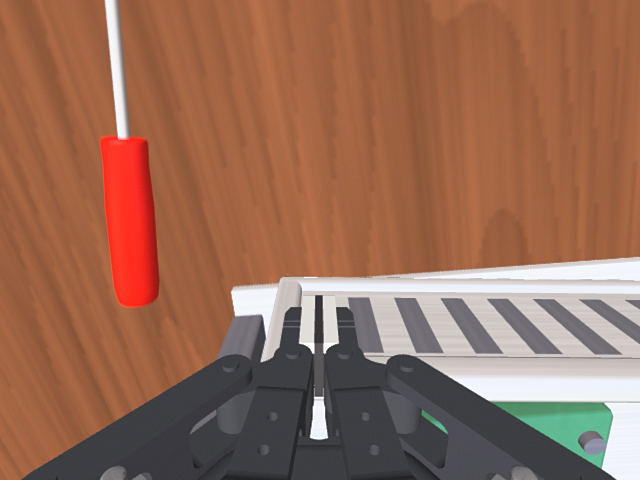

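apply_moves --steps '[{"slide": [-0.4,0,0],"dr": [0,0,-0.02]},{"slide": [-0.4,0,0],"dr": [0,0,-0.02]},{"slide": [-0.5,0,0],"dr": [0,0,-0.01]},{"slide": [-0.4,0,0],"dr": [0,0,-0.02]},{"slide": [-0.4,-0.1,0],"dr": [0,0,-0.02]}]'

```text
time_s: 6.18
position: [0.464, -0.3152, 0.0893]
eef_rot: [0.742, 0.671, 0.001, -0.0]
force: [2.5, 7.7, 0.0]
finger_gap: 0.0003
```

```bash
python3 - <<'E'
from h import *
plan([arc(x,.018)+(2,) for x in (3.058,3.075)])
E
```

```text
at [ 0.464  -0.3152  0.0893] th 1.47 F [2.48 7.69 0.02] t 6.175
slide [-0.2, -0.0, -0.0] dr [0, 0, np.float64(-0.01)]
slide [-0.3, -0.0, -0.1] dr [0, 0, np.float64(-0.01)]
-> [ 0.4636 -0.3202  0.0903] 1.49
slide [-0.2, -0.0, 0.0] dr [0, 0, np.float64(-0.01)]
slide [-0.2, -0.1, 0.0] dr [0, 0, np.float64(-0.0)]
-> [ 0.4623 -0.3241  0.0903] 1.5
```

apply_moves --steps '[{"slide": [-0.1,0,0],"dr": [0,0,0]},{"slide": [-0.1,0,0],"dr": [0,0,0]},{"slide": [0,0,0],"dr": [0,0,0]}]'

```text
time_s: 6.55
position: [0.464, -0.3152, 0.0893]
eef_rot: [0.742, 0.671, 0.001, -0.001]
force: [1.3, 7.0, 0.4]
finger_gap: -0.0
```

```bash
python3 - <<'E'
from h import *
plan([])
for n in ["side","top","wrist"]:
    im=manip.camera(n); cv2.imwrite(f"pics/{n}5.png",im[:,:,::-1])
s=cv2.imread("pics/side5.png"); cv2.imwrite("pics/s5.png",cv2.resize(s[330:480,280:530],None,fx=3,fy=3,interpolation=2))
s=cv2.imread("pics/top5.png"); cv2.imwrite("pics/t5.png",cv2.resize(s[160:320,400:640],None,fx=3,fy=3,interpolation=2))
E
```

```text
at [ 0.464  -0.3152  0.0893] th 1.471 F [1.27 6.96 0.42] t 6.55
```

View pics/s5.png

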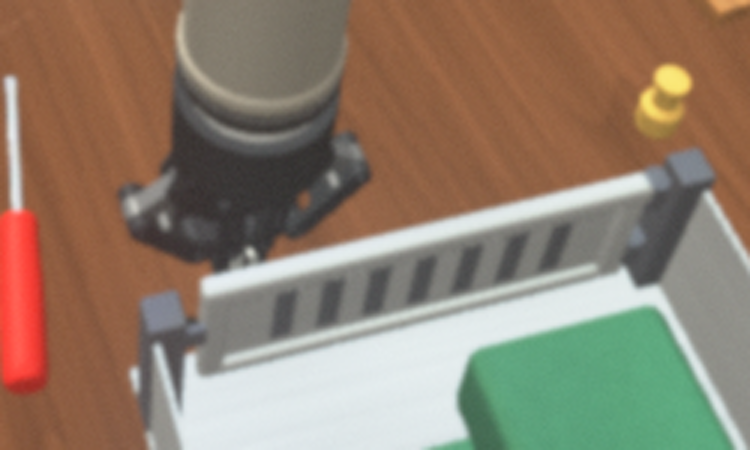

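View pics/wrist5.png

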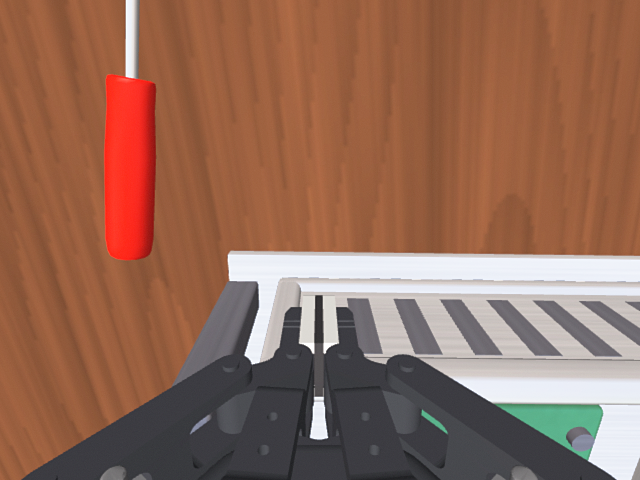

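```bash
python3 - <<'E'
from h import *
P=lambda u,v,z:ray("side",280+u/3,330+v/3,z)
e0=P(205,282,.11);h0=P(648,181,.11)   # near top corner line
pa=P(160,312,.12);pb=P(690,165,.12)
print(e0,h0,pa,pb)
a=lambda p,q:np.arctan2(*(q-p)[[1,0]])
print("gate ang",a(e0,h0),"posts",a(pa,pb))
m=manip.camera_model("wrist")
print("wrist base plate edge ang", a(ray("wrist",240,279,0,m),ray("wrist",630,284,0,m)),"gate bottom outer",a(ray("wrist",305,281,.018,m),ray("wrist",630,286,.018,m)),"gate top",a(ray("wrist",330,362,.11,m),ray("wrist",630,359,.11,m)))
E
```

```text
[ 0.44059288 -0.32686763  0.11      ] [ 0.68295151 -0.35787103  0.11      ] [ 0.41137405 -0.33818661  0.12      ] [ 0.70352465 -0.36203866  0.12      ]
gate ang -0.1272326315865172 posts -0.08146230979584242
wrist base plate edge ang -0.1125109773051327 gate bottom outer -0.11534738991460798 gate top -0.08645730670042719
```

View pics/t5.png

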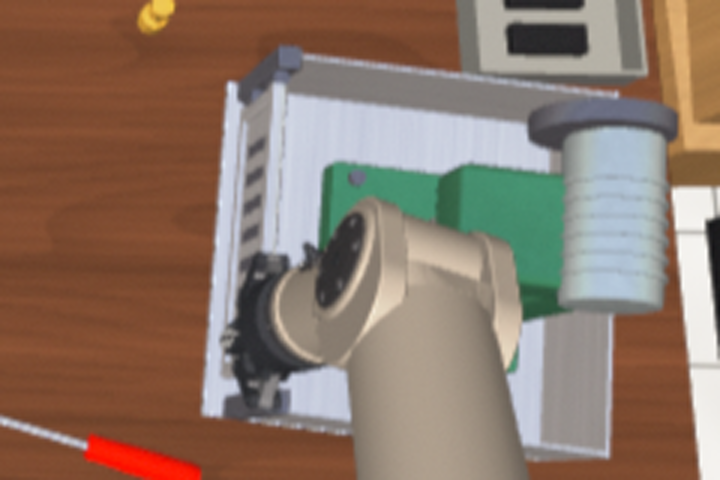

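Force rose to 7 N and stays there, but a finger linkage could be touching the post instead. To check, I'll back off, look, and push again farther from the post.

apply_moves --steps '[{"slide": [1.5,0,0],"dr": [0,0,0]},{"slide": [2.5,0,0],"dr": [0,0,0]},{"slide": [0,3.0,0],"dr": [0,0,0]},{"slide": [0,3.0,0],"dr": [0,0,0]},{"slide": [0,0,0],"dr": [0,0,0]}]'

```text
time_s: 7.32
position: [0.5294, -0.2836, 0.0897]
eef_rot: [0.742, 0.671, 0.001, 0.001]
force: [-0.1, 1.0, 0.6]
finger_gap: 0.0002
```

```bash
python3 - <<'E'
from h import *
plan([])
for n in ["side","wrist"]:
    im=manip.camera(n); cv2.imwrite(f"pics/{n}6.png",im[:,:,::-1])
s=cv2.imread("pics/side6.png"); cv2.imwrite("pics/s6.png",cv2.resize(s[330:480,280:530],None,fx=3,fy=3,interpolation=2))
E
```

```text
at [ 0.5294 -0.2836  0.0897] th 1.471 F [-0.12  1.02  0.56] t 7.325
```

View pics/s6.png

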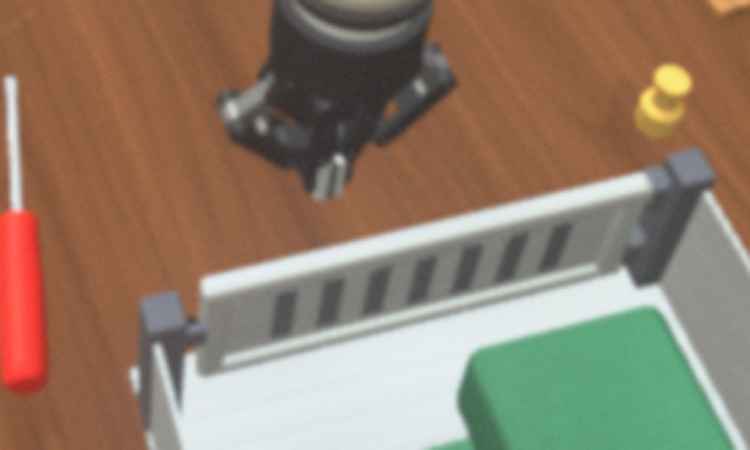

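View pics/wrist6.png

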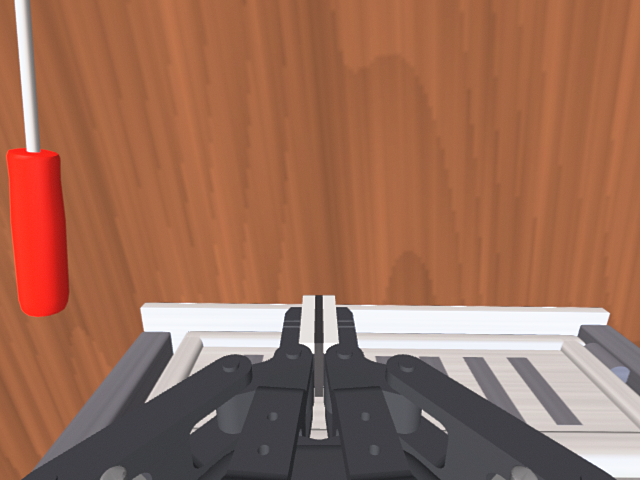

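apply_moves --steps '[{"slide": [-1.2,0,0],"dr": [0,0,0]},{"slide": [-1.2,0,0],"dr": [0,0,0]},{"slide": [-0.6,0,0],"dr": [0,0,0]},{"slide": [-0.4,0,0],"dr": [0,0,0]},{"slide": [-0.3,0,0],"dr": [0,0,0]},{"slide": [-0.2,0,0],"dr": [0,0,0]},{"slide": [-0.2,0,0],"dr": [0,0,0]},{"slide": [-0.2,0,0],"dr": [0,0,0]}]'

```text
time_s: 8.43
position: [0.5232, -0.3219, 0.0893]
eef_rot: [0.741, 0.671, 0.002, -0.003]
force: [-1.4, 10.4, 5.2]
finger_gap: 0.0003
```

apply_moves --steps '[{"slide": [1.5,0,0],"dr": [0,0,0]},{"slide": [2.5,0,0],"dr": [0,0,0]},{"slide": [0,0,-4.0],"dr": [0,0,0]},{"slide": [0,0,-5.0],"dr": [0,0,0]},{"slide": [0,0,-5.0],"dr": [0,0,0]},{"slide": [-3,0,-4.0],"dr": [0,0,0]},{"slide": [-3,0,0],"dr": [0,0,0]},{"slide": [0,0,0],"dr": [0,0,0]}]'

```text
time_s: 9.43
position: [0.5194, -0.3499, 0.2694]
eef_rot: [0.744, 0.668, -0.001, 0.001]
force: [-0.2, 0.5, -0.4]
finger_gap: 0.0
```

```bash
python3 - <<'E'
from h import *
print(manip.camera_model("wrist"))
im=manip.camera("wrist"); cv2.imwrite(f"pics/wrist7.png",im[:,:,::-1])
plan([(.592,.17,.27,1.745,12)])
E
```

```text
{'vfov': 65.59163421515807, 'cx': 318.424004652256, 'cy': 237.43447808791694, 'R': array([[ 9.94468909e-01, -1.05031316e-01, -1.12927688e-04],
       [-9.91981172e-02, -9.39590627e-01,  3.27611335e-01],
       [-3.45155554e-02, -3.25788085e-01, -9.44812574e-01]]), 't': array([-0.55284141, -0.32948069,  0.31366144])}
at [ 0.52   -0.3474  0.2689] th 1.467 F [ 0.39 -0.09  0.07] t 9.475
slide [4.4, 0.1, -0.0] dr [0, 0, np.float64(-0.02)]
slide [4.3, 0.3, -0.0] dr [0, 0, np.float64(-0.03)]
slide [4.3, 0.4, -0.0] dr [0, 0, np.float64(-0.02)]
slide [4.4, 0.4, -0.0] dr [0, 0, np.float64(-0.02)]
slide [4.3, 0.5, -0.0] dr [0, 0, np.float64(-0.03)]
slide [4.3, 0.7, -0.1] dr [0, 0, np.float64(-0.02)]
slide [4.3, 0.8, 0.0] dr [0, 0, np.float64(-0.02)]
slide [4.2, 0.8, 0.0] dr [0, 0, np.float64(-0.03)]
slide [4.3, 1.0, 0.0] dr [0, 0, np.float64(-0.02)]
slide [4.2, 1.0, 0.0] dr [0, 0, np.float64(-0.02)]
slide [4.2, 1.2, 0.0] dr [0, 0, np.float64(-0.02)]
slide [4.2, 1.2, -0.0] dr [0, 0, np.float64(-0.03)]
-> [0.5921 0.1701 0.2699] 1.747
```

View pics/wrist7.png

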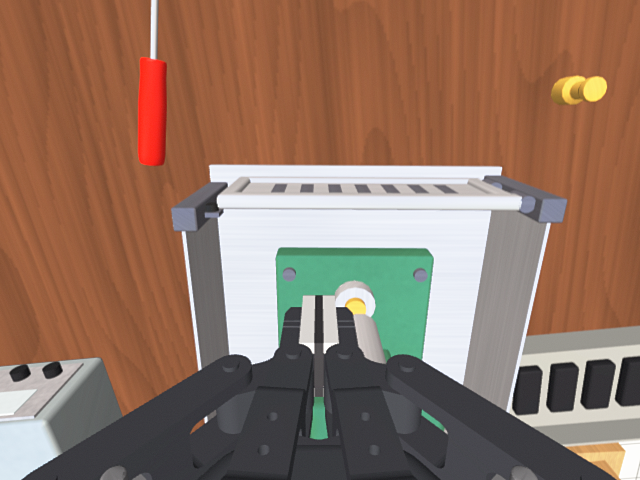

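```bash
python3 - <<'E'
from h import *
im=cv2.imread("pics/wrist7.png"); cv2.imwrite("pics/w7.png",cv2.resize(im[155:245,160:580],None,fx=1.9,fy=4,interpolation=2))
m=manip.camera_model("wrist")
a=lambda p,q:np.arctan2(*(q-p)[[1,0]])
R=lambda u,v,z:ray("wrist",u,v,z,m)
print(a(R(211,166,0),R(500,167,0)),a(R(220,203,.11),R(520,203,.11)),R(220,203,.11),R(520,203,.11),R(186,218,.12),R(553,210,.12))
E
```

```text
-0.10570751521066289 -0.10220051083112623 [ 0.44157124 -0.32638405  0.11      ] [ 0.68289366 -0.35113356  0.11      ] [ 0.41543903 -0.33349442  0.12      ] [ 0.70383216 -0.35649686  0.12      ]
```

View pics/w7.png

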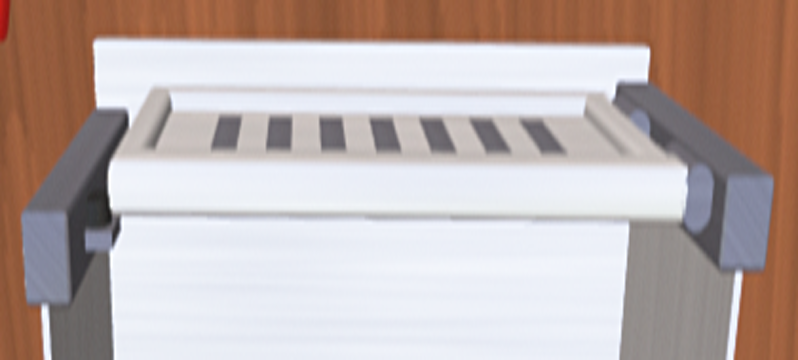

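The gate is parallel to the base plate's front edge to about 0.003 rad, sits against the stop tab, and did not move under 10 N. That counts as shut, so I'm going to the stop box.

apply_moves --steps '[{"slide": [4.4,0.1,0],"dr": [0,0,-0.02]},{"slide": [4.3,0.3,0],"dr": [0,0,-0.03]},{"slide": [4.3,0.4,0],"dr": [0,0,-0.02]},{"slide": [4.4,0.4,0],"dr": [0,0,-0.02]},{"slide": [4.3,0.5,0],"dr": [0,0,-0.03]},{"slide": [4.3,0.7,0],"dr": [0,0,-0.02]},{"slide": [4.3,0.8,0],"dr": [0,0,-0.02]},{"slide": [4.2,0.8,0],"dr": [0,0,-0.03]},{"slide": [4.3,1.0,0],"dr": [0,0,-0.02]},{"slide": [4.2,1.0,0],"dr": [0,0,-0.02]},{"slide": [4.2,1.2,0],"dr": [0,0,-0.02]},{"slide": [4.2,1.2,0],"dr": [0,0,-0.03]},{"slide": [0,0,0],"dr": [0,0,0]},{"slide": [0,0,0],"dr": [0,0,0]}]'

```text
time_s: 11.22
position: [0.5908, 0.1715, 0.2687]
eef_rot: [0.641, 0.768, -0.001, -0.0]
force: [0.9, -1.0, 1.0]
finger_gap: 0.0
```

```bash
python3 - <<'E'
from h import *
print(manip.camera_model("wrist"))
im=manip.camera("wrist"); cv2.imwrite(f"pics/wrist8.png",im[:,:,::-1])
plan([(.582,.24,.15,1.745,5)])
E
```

```text
{'vfov': 65.59163421515807, 'cx': 318.424004652256, 'cy': 237.43447808791694, 'R': array([[ 0.98359718,  0.18037579, -0.00107521],
       [ 0.17087897, -0.92986854,  0.32579883],
       [ 0.05776641, -0.32063854, -0.94543851]]), 't': array([-0.61152031,  0.00714584,  0.43012724])}
at [0.5912 0.1704 0.2688] th 1.749 F [-0.58 -0.99 -0.66] t 11.275
slide [1.4, 0.1, 2.4] dr [0, 0, np.float64(0.0)]
slide [1.4, 0.0, 2.4] dr [0, 0, np.float64(0.0)]
slide [1.4, 0.1, 2.3] dr [0, 0, np.float64(0.0)]
slide [1.4, 0.1, 2.4] dr [0, 0, np.float64(0.0)]
slide [1.4, 0.0, 2.4] dr [0, 0, np.float64(0.0)]
-> [0.5818 0.2398 0.1498] 1.749
```

View pics/wrist8.png

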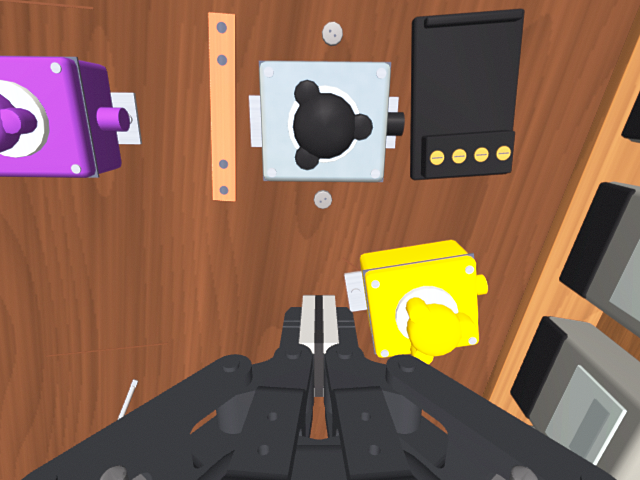

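```bash
python3 - <<'E'
from h import *
m=manip.camera_model("wrist"); R=lambda u,v,z:ray("wrist",u,v,z,m)
L=[R(u,v,.107) for u,v in [(363,126),(307,92),(306,159)]]
c=np.mean(L,0); print("c",c)
for l in L: print((l-c)[:2],np.degrees(np.arctan2(*(l-c)[[1,0]])))
print("box",np.mean([R(u,v,.07) for u,v in [(261,62),(390,63),(385,181),(265,181)]],0))
print("bezel?",R(325,122,.078))
E
```

```text
c [0.58309618 0.24238652 0.107     ]
[0.02827877 0.00535089] 10.71478684466779
[-0.01789137  0.02158101] 129.65985466253483
[-0.0103874 -0.0269319] -111.09120293248986
box [0.58368048 0.24224838 0.07      ]
bezel? [0.58290002 0.24460401 0.078     ]
```

apply_moves --steps '[{"slide": [1.4,0.1,2.4],"dr": [0,0,0]},{"slide": [1.4,0,2.4],"dr": [0,0,0]},{"slide": [1.4,0.1,2.3],"dr": [0,0,0]},{"slide": [1.5,0,2.4],"dr": [0,0,0]},{"slide": [1.5,0,2.4],"dr": [0,0,0]},{"slide": [0,0,0.5],"dr": [0,0,0]},{"slide": [0,0,0.5],"dr": [0,0,0]},{"slide": [0,0,0.3],"dr": [0,0,0]},{"slide": [0,0,0],"dr": [0,0,0]}]'

```text
time_s: 12.4
position: [0.5814, 0.2416, 0.1377]
eef_rot: [0.642, 0.767, 0.0, 0.0]
force: [-0.6, 0.4, -0.8]
finger_gap: -0.0002
```

```bash
python3 - <<'E'
from h import *
plan([])
for n in ["side","wrist"]:
    im=manip.camera(n); cv2.imwrite(f"pics/{n}9.png",im[:,:,::-1])
s=cv2.imread("pics/side9.png"); cv2.imwrite("pics/s9.png",cv2.resize(s[130:270,240:400],None,fx=4,fy=4,interpolation=2))
E
```

```text
at [0.5814 0.2416 0.1377] th 1.748 F [-0.57  0.36 -0.76] t 12.4
```

View pics/s9.png

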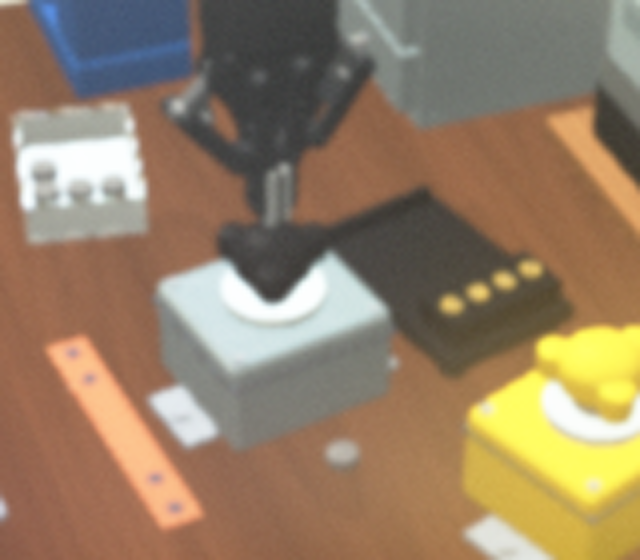

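View pics/wrist9.png

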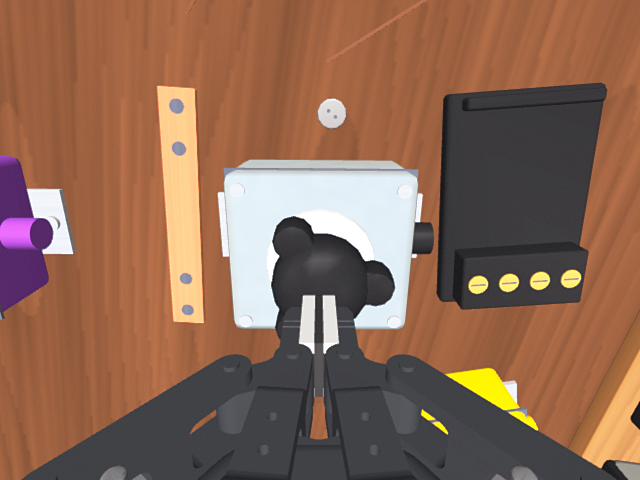

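Fingertips are centred over the dome with no contact yet. I'll lower in small steps.

apply_moves --steps '[{"slide": [0,0,0.4],"dr": [0,0,0]},{"slide": [0,0,0.4],"dr": [0,0,0]},{"slide": [0,0,0.3],"dr": [0,0,0]},{"slide": [0,0,0.3],"dr": [0,0,0]},{"slide": [0,0,0.2],"dr": [0,0,0]}]'

```text
time_s: 13.12
position: [0.5809, 0.2423, 0.1231]
eef_rot: [0.642, 0.767, -0.0, 0.0]
force: [-3.9, -2.4, 12.4]
finger_gap: -0.0001
```

apply_moves --steps '[{"slide": [0,0,0.2],"dr": [0,0,0]},{"slide": [0,0,0.2],"dr": [0,0,0]},{"slide": [0,0,0.2],"dr": [0,0,0]}]'

```text
time_s: 13.5
position: [0.5809, 0.2423, 0.117]
eef_rot: [0.641, 0.767, -0.0, 0.001]
force: [-2.3, -2.2, 10.2]
finger_gap: -0.0006
```

apply_moves --steps '[{"slide": [0,0,0.1],"dr": [0,0,0]},{"slide": [0,0,0.1],"dr": [0,0,0]}]'

```text
time_s: 13.75
position: [0.581, 0.2423, 0.1156]
eef_rot: [0.642, 0.767, -0.0, 0.001]
force: [-5.2, -3.8, 17.0]
finger_gap: -0.0
```

apply_moves --steps '[{"slide": [0,0,0.1],"dr": [0,0,0]},{"slide": [0,0,0],"dr": [0,0,0]}]'

```text
time_s: 14.0
position: [0.5811, 0.2423, 0.1156]
eef_rot: [0.642, 0.767, -0.0, 0.001]
force: [-5.9, -4.3, 17.7]
finger_gap: -0.0001
```

It has bottomed out: z stays the same at 18 N. Taking the hand away to see whether it stays in.

apply_moves --steps '[{"slide": [0,0,-0.5],"dr": [0,0,0]},{"slide": [0,0,-1.5],"dr": [0,0,0]},{"slide": [0,0,-3],"dr": [0,0,0]},{"slide": [-1.5,0,-4],"dr": [0,0,0]},{"slide": [-3,0,-4],"dr": [0,0,0]},{"slide": [-2.7,0,-2.3],"dr": [0,0,0]},{"slide": [0,0,0],"dr": [0,0,0]},{"slide": [0,0,0],"dr": [0,0,0]}]'

```text
time_s: 15.0
position: [0.5929, 0.1722, 0.2646]
eef_rot: [0.641, 0.767, -0.0, -0.001]
force: [-0.5, 0.1, 0.1]
finger_gap: -0.0002
```

```bash
python3 - <<'E'
from h import *
plan([])
m=manip.camera_model("wrist")
for n in ["wrist","side"]:
    im=manip.camera(n); cv2.imwrite(f"pics/{n}10.png",im[:,:,::-1])
a=cv2.imread("pics/side0.png")[170:250,260:360]; b=cv2.imread("pics/side10.png")[170:250,260:360]
cv2.imwrite("pics/s10.png",cv2.resize(np.hstack([a,b]),None,fx=4,fy=4,interpolation=2))
# expected lobe pixel if latched / out
for z in (.100,.107,.110):
    for an in (10,130,250):
        an=np.radians(an); print(z,proj("wrist",[.582+.027*np.cos(an),.241+.027*np.sin(an),z],m).round(1))
E
```

```text
at [0.5929 0.1722 0.2646] th 1.75 F [-0.46  0.08  0.15] t 15.0
0.1 [356.  130.4]
0.1 [303.5  97.8]
0.1 [303.9 160.7]
0.107 [356.9 130.9]
0.107 [303.1  97.5]
0.107 [303.5 161.8]
0.11 [357.2 131.1]
0.11 [302.9  97.4]
0.11 [303.4 162.3]
```

View pics/s10.png

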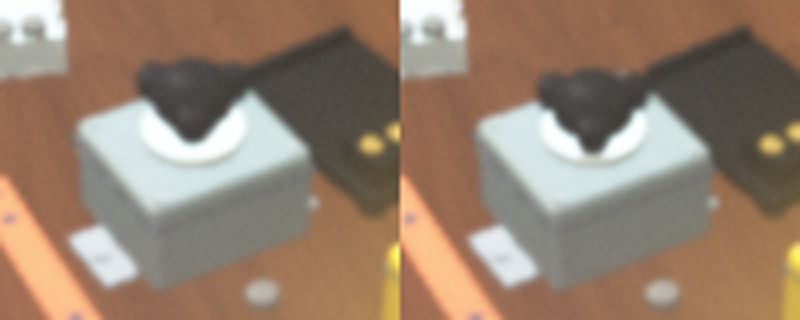

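View pics/wrist10.png

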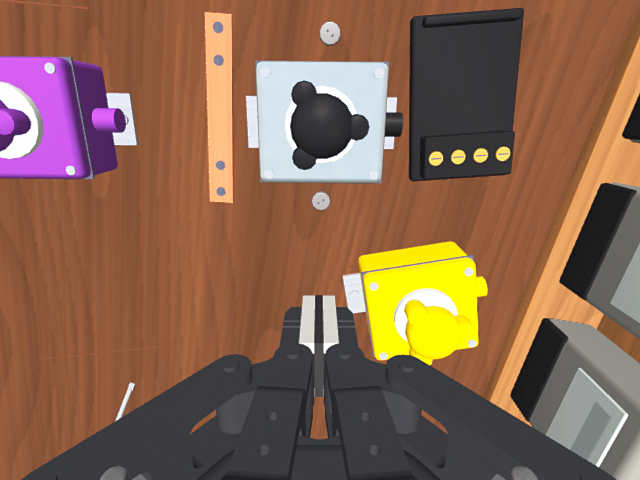

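The head is latched. Its lobes sit about 3 px lower in the side view with the hand away, and the pixel positions agree with 8 mm in. For the twist I'll put the closed fingertips in the gap at 310° and orbit clockwise against the 250° lobe.

```bash
cat >> h.py <<'E'
C=np.array([.583,.243])
def orb(deg,r=.0385,z=.094):
    g=np.radians(deg); return (C[0]+r*np.cos(g),C[1]+r*np.sin(g),z,g-np.pi if g>np.pi else g+np.pi)
E
python3 - <<'E'
from h import *
plan([orb(310,z=.16)+(6,),orb(310,z=.094)+(5,)])
E
```

```text
at [0.5925 0.1727 0.2641] th 1.751 F [-0.54 -0.2  -0.27] t 15.1
slide [0.6, 0.4, 1.7] dr [0, 0, np.float64(-0.09)]
slide [0.6, 0.4, 1.8] dr [0, 0, np.float64(-0.08)]
slide [0.6, 0.5, 1.7] dr [0, 0, np.float64(-0.09)]
slide [0.5, 0.5, 1.7] dr [0, 0, np.float64(-0.09)]
slide [0.4, 0.6, 1.8] dr [0, 0, np.float64(-0.08)]
slide [0.4, 0.6, 1.7] dr [0, 0, np.float64(-0.09)]
-> [0.6084 0.2134 0.1601] 2.271
slide [0.0, -0.0, 1.3] dr [0, 0, np.float64(0.0)]
slide [0.0, -0.0, 1.3] dr [0, 0, np.float64(0.0)]
slide [0.0, -0.0, 1.4] dr [0, 0, np.float64(0.0)]
slide [0.0, -0.0, 1.3] dr [0, 0, np.float64(0.0)]
slide [0.1, -0.0, 1.3] dr [0, 0, np.float64(0.0)]
-> [0.6078 0.2142 0.0941] 2.271
```

apply_moves --steps '[{"slide": [0.6,0.4,1.7],"dr": [0,0,-0.09]},{"slide": [0.6,0.4,1.8],"dr": [0,0,-0.08]},{"slide": [0.6,0.5,1.7],"dr": [0,0,-0.09]},{"slide": [0.5,0.5,1.7],"dr": [0,0,-0.09]},{"slide": [0.4,0.6,1.8],"dr": [0,0,-0.08]},{"slide": [0.4,0.6,1.7],"dr": [0,0,-0.09]},{"slide": [0,0,1.3],"dr": [0,0,0]},{"slide": [0,0,0],"dr": [0,0,0]}]'

```text
time_s: 16.1
position: [0.6084, 0.2118, 0.1466]
eef_rot: [0.423, 0.906, -0.001, -0.001]
force: [0.5, 0.2, 0.7]
finger_gap: -0.0001
```

```bash
python3 - <<'E'
from h import *
m=manip.camera_model("wrist")
im=manip.camera("wrist"); cv2.imwrite("pics/wrist11.png",im[:,:,::-1])
plan([orb(310,z=.094)+(4,)])
E
```

```text
at [0.6092 0.212  0.1477] th 2.268 F [ 0.83 -0.04  0.63] t 16.15
slide [0.1, -0.0, 1.3] dr [0, 0, np.float64(-0.0)]
slide [0.0, -0.0, 1.4] dr [0, 0, np.float64(-0.0)]
slide [0.1, -0.0, 1.3] dr [0, 0, np.float64(-0.0)]
slide [0.0, -0.0, 1.4] dr [0, 0, np.float64(-0.0)]
-> [0.6079 0.2135 0.0937] 2.268
```

View pics/wrist11.png

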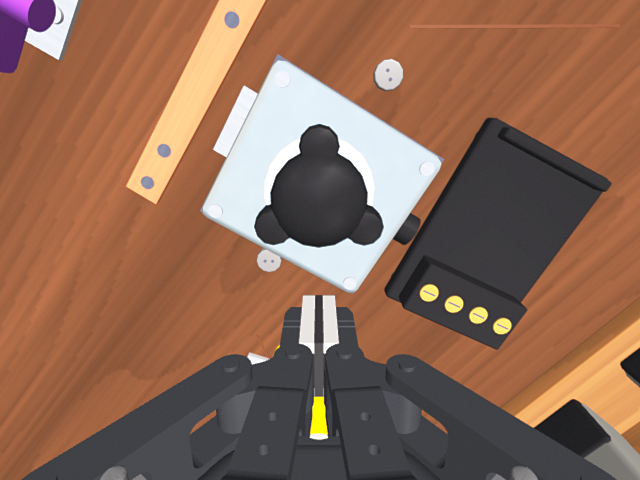

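apply_moves --steps '[{"slide": [0.1,0,1.3],"dr": [0,0,0]},{"slide": [0,0,1.4],"dr": [0,0,0]},{"slide": [0,0,1.3],"dr": [0,0,0]},{"slide": [0,0,1.3],"dr": [0,0,0]},{"slide": [0,0,0],"dr": [0,0,0]}]'

```text
time_s: 16.77
position: [0.6081, 0.2122, 0.0936]
eef_rot: [0.423, 0.906, -0.001, -0.001]
force: [0.2, -1.0, 0.7]
finger_gap: -0.0
```

```bash
python3 - <<'E'
from h import *
im=manip.camera("wrist"); cv2.imwrite("pics/wrist12.png",im[:,:,::-1])
plan([orb(298)+(3,),orb(286)+(3,),orb(274)+(3,)])
E
```

```text
at [0.6087 0.2126 0.0946] th 2.269 F [ 0.19 -0.2   0.36] t 16.825
slide [0.1, -0.3, 0.0] dr [0, 0, np.float64(0.07)]
slide [0.0, -0.2, 0.0] dr [0, 0, np.float64(0.07)]
slide [0.1, -0.3, 0.1] dr [0, 0, np.float64(0.07)]
-> [0.6011 0.2095 0.0936] 2.059
slide [0.0, -0.3, -0.0] dr [0, 0, np.float64(0.07)]
slide [0.0, -0.3, -0.0] dr [0, 0, np.float64(0.07)]
slide [-0.0, -0.2, -0.0] dr [0, 0, np.float64(0.07)]
-> [0.5938 0.2062 0.0936] 1.849
slide [0.0, -0.3, -0.0] dr [0, 0, np.float64(0.07)]
slide [0.0, -0.3, -0.0] dr [0, 0, np.float64(0.07)]
slide [0.0, -0.2, -0.0] dr [0, 0, np.float64(0.07)]
-> [0.586  0.2045 0.0936] 1.639
```

View pics/wrist12.png

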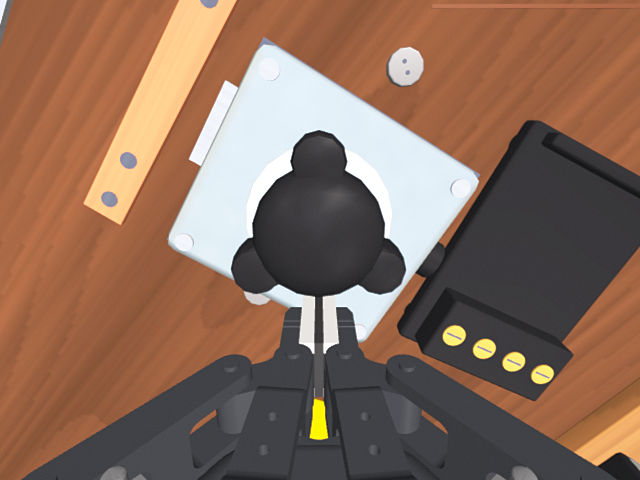

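apply_moves --steps '[{"slide": [0.1,-0.3,0],"dr": [0,0,0.07]},{"slide": [0,-0.2,0],"dr": [0,0,0.07]},{"slide": [0.1,-0.3,0.1],"dr": [0,0,0.07]},{"slide": [0,-0.3,0],"dr": [0,0,0.07]},{"slide": [0,-0.3,0],"dr": [0,0,0.07]},{"slide": [0,-0.2,0],"dr": [0,0,0.07]}]'

```text
time_s: 17.58
position: [0.5945, 0.2067, 0.0951]
eef_rot: [0.603, 0.798, 0.001, 0.0]
force: [-0.0, -0.0, 0.5]
finger_gap: 0.0002
```

```bash
python3 - <<'E'
from h import *
im=manip.camera("wrist"); cv2.imwrite("pics/wrist13.png",im[:,:,::-1])
plan([orb(274)+(3,),orb(264)+(3,)])
E
```

```text
at [0.5943 0.2066 0.0951] th 1.845 F [-0.18 -0.56 -0.65] t 17.625
slide [0.0, -0.3, 0.0] dr [0, 0, np.float64(0.07)]
slide [0.0, -0.3, 0.1] dr [0, 0, np.float64(0.07)]
slide [-0.0, -0.3, 0.0] dr [0, 0, np.float64(0.06)]
-> [0.5855 0.2048 0.0941] 1.645
slide [0.0, -0.2, 0.0] dr [0, 0, np.float64(0.06)]
slide [0.0, -0.2, 0.0] dr [0, 0, np.float64(0.06)]
slide [-0.0, -0.2, 0.0] dr [0, 0, np.float64(0.06)]
-> [0.5795 0.2047 0.0941] 1.465
```

View pics/wrist13.png

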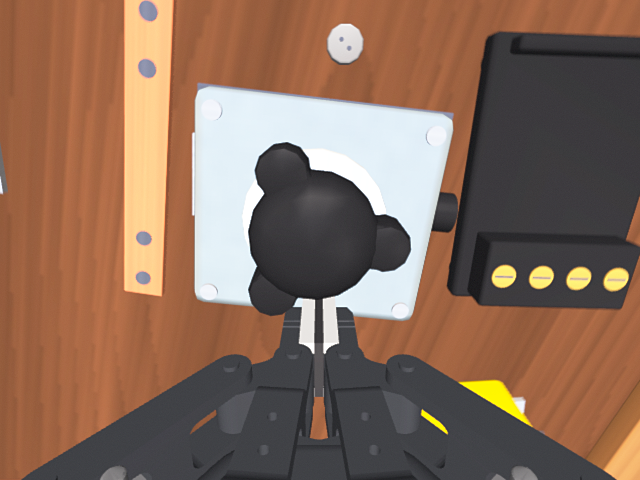

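apply_moves --steps '[{"slide": [0,-0.3,0],"dr": [0,0,0.07]},{"slide": [0,-0.3,0.1],"dr": [0,0,0.07]},{"slide": [0,-0.3,0],"dr": [0,0,0.06]}]'

```text
time_s: 18.0
position: [0.5866, 0.2043, 0.0941]
eef_rot: [0.679, 0.734, 0.001, 0.001]
force: [1.8, -0.8, -0.1]
finger_gap: -0.0003
```

```bash
python3 - <<'E'
from h import *
im=manip.camera("wrist"); cv2.imwrite("pics/wrist14.png",im[:,:,::-1])
plan([orb(262)+(4,),orb(250)+(4,)])
E
```

```text
at [0.5863 0.2041 0.0941] th 1.646 F [ 1.02 -0.8  -0.78] t 18.05
slide [0.0, -0.2, 0.0] dr [0, 0, np.float64(0.05)]
slide [0.1, -0.2, 0.0] dr [0, 0, np.float64(0.06)]
slide [-0.0, -0.2, 0.0] dr [0, 0, np.float64(0.05)]
slide [-0.0, -0.3, 0.0] dr [0, 0, np.float64(0.06)]
-> [0.5773 0.2052 0.0941] 1.426
slide [0.0, -0.2, 0.0] dr [0, 0, np.float64(0.05)]
slide [0.0, -0.2, 0.0] dr [0, 0, np.float64(0.05)]
slide [0.0, -0.2, 0.0] dr [0, 0, np.float64(0.05)]
slide [-0.0, -0.2, 0.0] dr [0, 0, np.float64(0.05)]
-> [0.5695 0.207  0.0941] 1.226
```

View pics/wrist14.png

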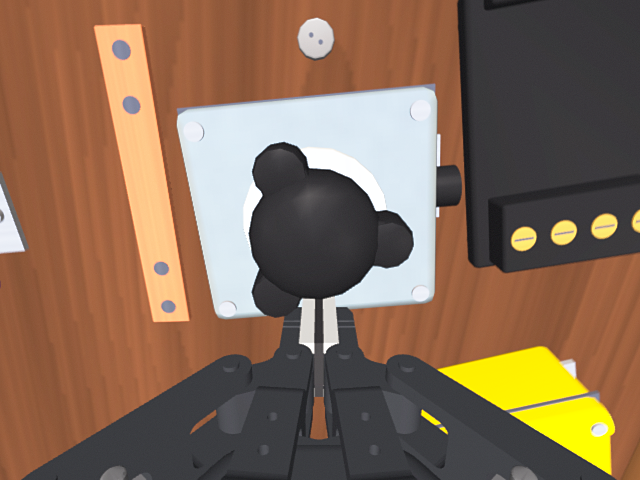

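Contact is made and the head now turns with the fingers. Continuing.

apply_moves --steps '[{"slide": [0,-0.2,0],"dr": [0,0,0.05]},{"slide": [0.1,-0.2,0],"dr": [0,0,0.06]},{"slide": [0,-0.2,0],"dr": [0,0,0.05]},{"slide": [0,-0.3,0],"dr": [0,0,0.06]},{"slide": [0,-0.2,0],"dr": [0,0,0.05]},{"slide": [0,-0.2,0],"dr": [0,0,0.05]}]'

```text
time_s: 18.8
position: [0.5737, 0.2043, 0.094]
eef_rot: [0.788, 0.616, 0.0, 0.002]
force: [0.8, -2.5, 0.6]
finger_gap: 0.0004
```

```bash
python3 - <<'E'
from h import *
for n in ["wrist","side"]:
    im=manip.camera(n); cv2.imwrite(f"pics/{n}15.png",im[:,:,::-1])
a=cv2.imread("pics/side10.png")[150:250,240:360]; b=cv2.imread("pics/side15.png")[150:250,240:360]
cv2.imwrite("pics/s15.png",cv2.resize(np.hstack([a,b]),None,fx=3.3,fy=3.3,interpolation=2))
plan([orb(250)+(2,),orb(242)+(3,)])
E
```

```text
at [0.573  0.205  0.0938] th 1.33 F [ 0.01 -3.44  2.26] t 18.9
slide [0.1, -0.2, -0.0] dr [0, 0, np.float64(0.05)]
slide [-0.0, -0.2, -0.0] dr [0, 0, np.float64(0.06)]
-> [0.5694 0.207  0.0938] 1.22
slide [0.0, -0.2, -0.0] dr [0, 0, np.float64(0.05)]
slide [0.0, -0.1, -0.0] dr [0, 0, np.float64(0.04)]
slide [0.0, -0.2, -0.0] dr [0, 0, np.float64(0.05)]
-> [0.5648 0.2089 0.0938] 1.08
```

View pics/wrist15.png

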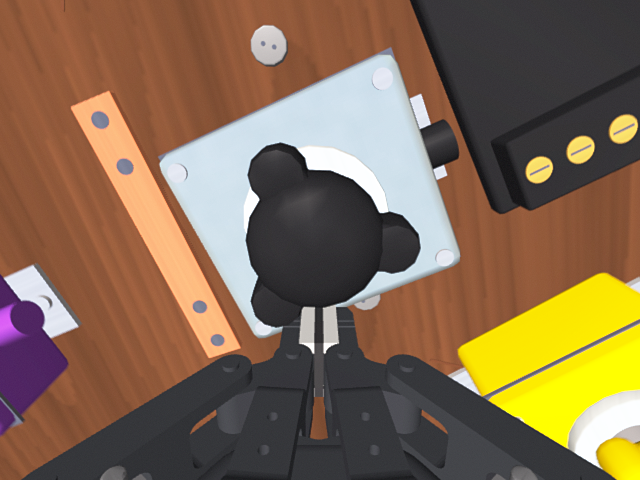

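View pics/s15.png

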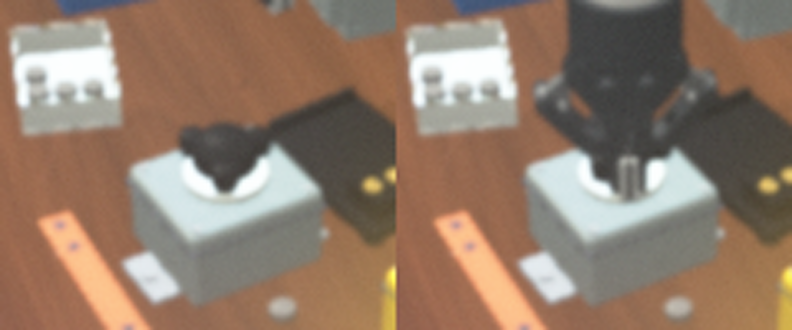

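The dome is visibly closer: 138 px wide against 128 px before, so the head has sprung up. I'll back off radially, lift and check.

apply_moves --steps '[{"slide": [-0.2,0.4,0],"dr": [0,0,0]},{"slide": [-1.0,0.3,0],"dr": [0,0,0]},{"slide": [-1.5,0,0],"dr": [0,0,0]},{"slide": [0,0,-3],"dr": [0,0,0]},{"slide": [0,0,-5],"dr": [0,0,-0.1]},{"slide": [-1,0,-5],"dr": [0,0,-0.15]},{"slide": [-1,0.5,-4],"dr": [0,0,-0.15]},{"slide": [0,0,0],"dr": [0,0,0]},{"slide": [0,0,0],"dr": [0,0,0]}]'

```text
time_s: 20.02
position: [0.5756, 0.1579, 0.2624]
eef_rot: [0.649, 0.76, -0.001, -0.0]
force: [0.5, -0.0, -0.6]
finger_gap: 0.0002
```

```bash
python3 - <<'E'
from h import *
plan([]); m=manip.camera_model("wrist")
for n in ["wrist","side","top"]:
    im=manip.camera(n); cv2.imwrite(f"pics/{n}16.png",im[:,:,::-1])
f3=[cv2.imread(f"pics/side{i}.png")[170:250,260:360] for i in (0,10,16)]
cv2.imwrite("pics/s16.png",cv2.resize(np.hstack(f3),None,fx=2.6,fy=2.6,interpolation=2))
for i in (0,10,16):
    g=cv2.imread(f"pics/side{i}.png")[170:250,260:360].astype(int).max(2)<75
    g[:, 70:]=0; ys,xs=np.nonzero(g[:40]); print(i,"dark top row",ys.min() if len(ys) else None,[int(g[r].sum()) for r in range(10,40,2)])
E
```

```text
at [0.5756 0.1579 0.2624] th 1.728 F [ 0.45 -0.05 -0.61] t 20.025
0 dark top row 15 [0, 0, 0, 4, 14, 16, 17, 17, 12, 7, 6, 5, 0, 0, 0]
10 dark top row 15 [0, 0, 0, 5, 8, 11, 12, 17, 16, 15, 9, 4, 5, 2, 0]
16 dark top row 15 [0, 0, 0, 6, 18, 22, 16, 16, 12, 8, 8, 6, 0, 0, 0]
```

View pics/wrist16.png

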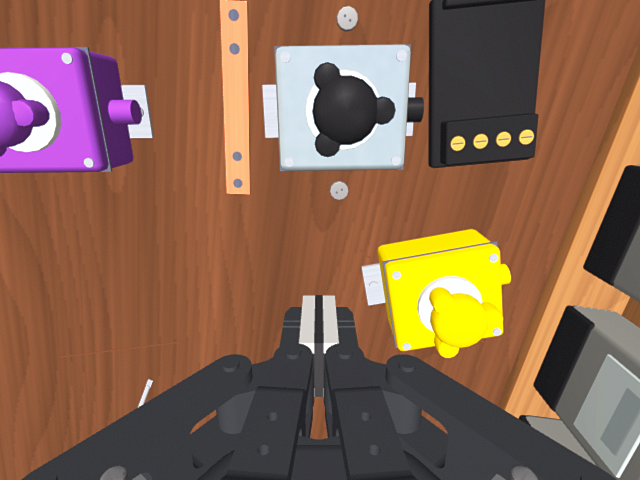

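View pics/s16.png

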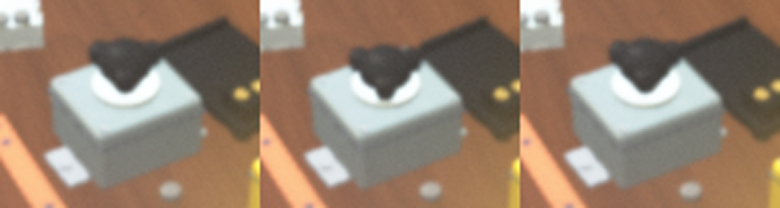

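View pics/top16.png

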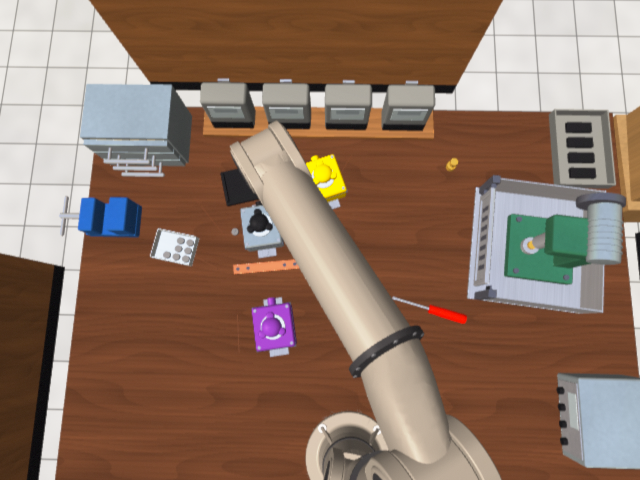

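View pics/side16.png

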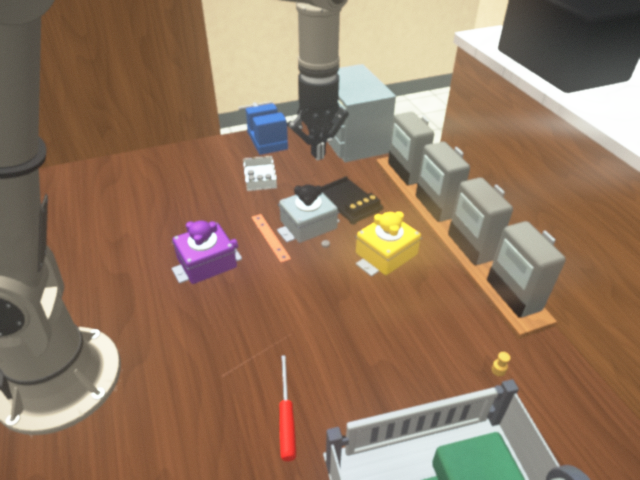

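The head is back out and matches its first picture. The gate is shut, the loose fittings lie where they were, and the robot touches nothing. Handing in.

```bash
python3 -c "
from workcell import manip
print(manip.hand_in())"
```

```text
the job is handed in; nothing more can be done
None
```

I shut the gate, proved the mushroom stop as asked and in that order, and handed the job in at about 20 s of the 64 s allowed; no verdict was reported.

- **Gate:** I pushed it shut with the closed fingertips. A second push at another point, with about 10 N, met a hard stop. The gate face came out parallel to the guard's base plate to about 0.003 rad.
- **Stop pressed:** I pressed the head to the bottom at about 18 N and took the hand away. The side and wrist pictures showed it staying in, about 8 mm down.
- **Stop released:** I turned it clockwise by one lobe, about 0.5 rad judged by eye, until it sprang up. After the hand was withdrawn, the side view matched the first picture of the head fully out, and the lobes were back at rest.
- **Loose fittings:** The last pictures show nothing moved, though the arm hid parts of the top view. The look-alikes were not touched.

**Checks that disagreed or failed:**
- The line between the guard's two posts came out about 0.02 to 0.03 rad off the gate line. I trusted the base plate edge and the hard stop instead.
- The top and wrist views put the head's axis 2 to 3 mm apart. I went with the wrist view.
- My first move call was refused because its rows lacked the "dr" entry. The arm did not move.

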